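# Fill the empty pocket of the covered bottle tray

## Task

The long grey dust cover stands over a tray of four bottle pockets. Lift the cover straight up off the tray and set it down upright in the middle of the dark rubber mat; then take the slim amber bottle that stands on the open bench, the same kind as those in the tray, and lower it upright down into the one empty pocket before letting it go.

Things in the scene. Friction and masses are not known exactly. Their poses are not given: they have to be found in the camera images.
- cover_grip (a point): Grip of the loose grey dust cover, an upside-down box 288 (x) x 88 (y) x 114 high, walls 4, about 0.3 kg, standing on the bench over the tray. On top a black upright fin 90 (x) x 16 (y) x 44 high: the point is its centre, 138 above the cover's rim, 24 above its flat top. Pinch it along y. 8 to spare round the bottles inside, which reach 104 up: lift straight up 115 or more. z up.
- mat_center (a point): Centre of the top of the dark rubber mat on the bench, 330 (its x) x 130 (its y), 2 thick, kept free for the cover, which goes in its middle, its length along the mat's x (either way round). z up.
- bottle_center (a point): Centre, half-way up, of the slim amber bottle with black cap standing on the open bench: round body 34 in diameter up to 70, 100 high in all, about 0.12 kg; the centre is 50 above its foot. A wider squat amber jar (54 diameter, 62 high) and a conical flask (56 diameter, 95 high) stand 95 or more from it, centre to centre, and are not used.
- empty_pocket (a point): Floor centre of the tray's one empty pocket, hidden until the cover is off. White fixed tray 256 (x) x 64 (y) x 24 high: four square pockets 52 wide, 20 deep, 64 apart in a row along x; floor 4 above the bench. The other three hold bottles like the one on the bench, standing up 80 out of the tray. Close the fingers along y, across the row, to clear the neighbours. z up.

How it is judged:
On the way, in this order (a step that is already met when the one before it is completed fails the run):
1. the cover stands upright on the mat, its centre within 45 mm of the mat's centre (horizontal distance between cover_grip and mat_center below 0.045 m and height (world z) of cover_grip below 0.15 m and angle between cover_grip's own z axis and vertical below 0.1 rad), for 0.2 s.
2. the bottle is lowered upright into the empty pocket, its foot less than 15 mm above the pocket floor, while the fingers still hold it (horizontal distance between bottle_center and empty_pocket below 0.02 m and angle between bottle_center's own z axis and vertical below 0.17 rad and z of bottle_center in the frame of empty_pocket below 0.065 m and contact force between bottle and the fingers above 0.3 N), for 0.1 s.
At the end, for the whole second after the job is handed in: The cover stands upright (within 0.1 rad) on the mat, its centre within 45 mm of the mat's centre, and the slim bottle stands on the floor of the pocket that was empty (foot within 8 mm of the floor, axis within 20 mm of the pocket's centre, upright within 0.17 rad), both released and at rest (all of step 1 and horizontal distance between bottle_center and empty_pocket below 0.02 m and angle between bottle_center's own z axis and vertical below 0.17 rad and z of bottle_center in the frame of empty_pocket below 0.058 m and linear speed of each of bottle, cover below 0.02 m/s); the robot touches nothing.
It also fails if it takes over 64 s, if anything falls off the work surface, if the arm or the gripper's body presses on something with over 40 N, if the wrist force passes 120 N, or if a joint passes its speed limit or range.

## Robot

A 7-joint arm with a two-finger parallel gripper is mounted at the origin on the work surface. World frame = base frame: x ahead of the robot, y to its left, z up, the work surface at z = 0. Lengths are in m, angles in rad, forces in N, time in s.
With the tool pointing down it reaches from about 0.4 to 0.9 m from the base axis. Payload 5.5 kg.
Tool frame: the origin (TCP) lies midway between the tips of the shut fingers; the grasp point (between the pads) lies 19 mm behind it; x points along the fingers, z is the direction in which the jaws open and shut, and the axes are right-handed (so a half turn about x gives the same grasp; the last joint's range is limited). The gripper opens to 85 mm and grips with 20 to 120 N. Pads are 22 mm wide; open, the fingers measure 114 mm over their backs; the gripper's body (76 mm by 85 mm) begins 54 mm behind the grasp point. The pads swing forward as they close: fully open they stand 13 mm farther back than shut.
Start: joints at [1.552, 0.501, -0.427, 1.55, 0.221, 1.138, -0.21], TCP at [0.181, -0.624, 0.231] pointing down, gripper open.
Joint ranges: [-2.88, 2.88], [-0.31, 2.03], [-1.54, 1.56], [0.2, 2.42], [-1.41, 4.55], [0.19, 2.02], [-2.57, 2.57]. Speed limits (rad/s): [2.57, 2.57, 3.14, 3.14, 3.14, 3.14, 3.14].

## Interface

Orientations are given as a unit quaternion [w, x, y, z].
In Python, from station import * gives the robot as it stands. The module is installed in compiled form; this text tells all that it offers.
- The arm moves only by the tool move_arm, never from a script. Its argument "steps" is a list of rows, each a list of 2 entries, a list of its own where there are three numbers: the shift along the tool's x, y, z in m, then the turn, a rotation vector about the tool's x, y, z in rad. A call has 1 to 12 rows; each row shifts and turns the commanded pose from where the row before left it, along the tool's axes as they then stand; what a row does not reach is not made up. A row lasts 1/10 s, in which the tool goes at most 50 mm and 8.59 degrees, less where a joint would pass 70% of its speed; a pose out of reach is approached as far as the arm can. A call with a gripper value outside its range is refused whole. "grip" is the opening in per cent of the stroke, from 0 (shut) to 100 (fully open), set as the call begins (left out, the last holds). The fingers move at their own pace and stop on an object; "newtons" is the grip in N (left out, the last holds). Time passes only in rows, so rows that do not move let the fingers close. It gives the time, the measured TCP pose, the force and the opening at its end, in the units of the state.
- get_obs(): the state, without advancing time (a new reading comes with each control period).
- camera(name): name is "scene" or "top" or "wrist"; returns (picture, depth): 420x560x3 uint8, red, green, blue; 420x560 float32, m along the optical axis (not along the pixel's ray), 0 where there is no reading.
- get_calibration(name): a dict with "fx", "fy", "cx", "cy" (pixels), "eye" and "orientation" of the camera in the world. Camera axes: x right, y down, z forward; pixel columns grow to the right and rows downward; lengths in m; the calibration is good to about 2 mm. A picture is of the moment at which its call begins: read the wrist's pose just before it. get_calibration takes no time and is no camera call; for the wrist camera it gives the pose at the moment of the call.
- finish_job(): hands the job in, once; it reports no verdict.
Trained networks look in the newest picture that a camera, given by its name, has taken for a name from the list of things; names that differ only in an ending like _2 or _b are one class to them, and where a whole thing is asked for, a point or a joint stands for the part that bears it (a point fixed in the world has none). Each returns a list of dicts, best first, with "conf" (0 to 1); they miss things now and then, are a little off and sometimes report something else, mostly with a low value. They report only what shows in the picture. A call takes as long as a camera call.
- regions_of(camera, name): "region" (420x560 bool, what is visible of it) and "rect" ([left, top, right, bottom] in pixels, round what is visible of it).
The state is a dict: "clock": time; "joints": joint angles; "dq": joint speeds; "joint_efforts": joint torques, N m; "eef_pos": TCP position; "tcp_rot": TCP orientation; "wrist_force": force on the tool from outside, world axes, zero at the start; "ft_torque": the same for the moment, N m; "gripper_width": opening from 0.0 (shut) to 1.0 (fully open).
Only numpy, scipy, OpenCV 4.12 (cv2) and the standard library are available. Lean on these libraries where they do the work, as an engineer would, in place of code of your own. Each camera call takes 0.05 s, during which the arm holds its last target.

## Working session

There is one attempt and no reset: what is moved stays moved. The work goes in short steps, Python scripts to look and compute and a tool call to move; the robot and the scene stay as the last step left them, time stands still between calls to the robot, and variables do not carry over. Pictures are saved under pics/ and viewed, and the job is handed in when it is done.

Besides the shell and the picture viewer there is one more tool, called after "Emit:" as name(argument=value, ...) on one line, values as JSON. move_arm: Moves the arm, as the interface text tells. Its arguments: {"type":"object","properties":{"steps":{"type":"array"},"grip":{"type":"number"},"newtons":{"type":"number"}},"required":["steps"]}

```bash
mkdir -p pics; cat > h.py <<'E'
from station import *
import numpy as np, cv2
from scipy.spatial.transform import Rotation as R
def q(w): return R.from_quat([w[1],w[2],w[3],w[0]])
def cloud(name,d,c=None):
    c=c or get_calibration(name)
    v,u=np.mgrid[0:420,0:560]
    p=np.stack([(u-c['cx'])/c['fx']*d,(v-c['cy'])/c['fy']*d,d],-1)
    return p@q(c['orientation']).as_matrix().T+np.array(c['eye'])
E
python3 - <<'E'
from h import *
o=get_obs();print({k:np.round(v,3) for k,v in o.items()})
print(q(o['tcp_rot']).as_matrix().round(3))
ims=[]
for n in ['top','scene']:
    im,d=camera(n);P=cloud(n,d)
    cv2.imwrite(f'pics/{n}0.png',im[:,:,::-1]);np.save(n+'0.npy',P)
    for t in ['cover_grip','mat_center','bottle_center']:
        for r in regions_of(n,t)[:3]:
            m=r['region']&(d>0);p=P[m]
            if len(p): print(n,t,round(r['conf'],2),r['rect'],len(p),'med',np.median(p,0).round(3),'lo',np.percentile(p,2,axis=0).round(3),'hi',np.percentile(p,98,axis=0).round(3))
    print(get_calibration(n))
print(get_obs()['clock'])
E
```

```text
{'clock': np.float64(0.0), 'joints': array([ 1.552,  0.502, -0.427,  1.551,  0.221,  1.138, -0.21 ]), 'dq': array([ 0.001, -0.   , -0.001, -0.   ,  0.   ,  0.   ,  0.001]), 'joint_efforts': array([-0.0000e+00, -5.6952e+01, -5.8160e+00, -2.8094e+01,  1.1000e-02,
        1.2000e-02,  0.0000e+00]), 'eef_pos': array([ 0.181, -0.624,  0.23 ]), 'tcp_rot': array([ 0.565,  0.425,  0.566, -0.424]), 'wrist_force': array([-0.168,  0.621, -1.602]), 'ft_torque': array([-0.011,  0.031,  0.025]), 'gripper_width': np.float64(0.998)}
[[-0.     0.961  0.278]
 [ 0.002  0.278 -0.961]
 [-1.     0.    -0.002]]
top cover_grip 0.85 [133.2, 139.3, 186.2, 276.8] 6585 med [0.545 0.24  0.113] lo [0.409 0.199 0.   ] hi [0.688 0.295 0.158]
top mat_center 0.97 [354.0, 147.3, 408.0, 285.0] 7225 med [ 0.549 -0.261  0.002] lo [ 0.397 -0.323 -0.003] hi [ 0.709 -0.198  0.007]
top bottle_center 0.56 [255.8, 257.3, 270.3, 272.3] 187 med [0.432 0.02  0.077] lo [ 0.417  0.005 -0.001] hi [0.448 0.037 0.103]
top bottle_center 0.46 [354.0, 146.6, 408.6, 283.8] 7291 med [ 0.55  -0.261  0.002] lo [ 0.396 -0.323 -0.003] hi [ 0.7
[... 178 characters left out ...]
ientation': array([-0.04125618,  0.71131198, -0.70004233,  0.04768569])}
scene cover_grip 0.97 [316.9, 140.9, 435.8, 240.5] 6992 med [0.583 0.211 0.091] lo [0.413 0.196 0.001] hi [0.692 0.29  0.153]
scene mat_center 0.94 [128.2, 245.7, 260.2, 369.3] 8237 med [ 0.578 -0.264  0.   ] lo [ 0.398 -0.325 -0.002] hi [ 0.711 -0.2    0.003]
scene bottle_center 0.6 [260.0, 179.0, 275.8, 222.4] 507 med [0.441 0.012 0.052] lo [ 0.341  0.001 -0.002] hi [0.449 0.079 0.099]
{'fx': 454.4591479177014, 'fy': 454.4591479177014, 'cx': 287.98649831904476, 'cy': 208.1901479874625, 'eye': array([ 1.1570981 , -0.46255938,  0.71365934]), 'orientation': array([-0.3888377 ,  0.80463197,  0.40300278, -0.19738641])}
0.4
```

```bash
python3 - <<'E'
import numpy as np,cv2
for n in ['top','scene']:
    P=np.load(n+'0.npy')
    f=lambda m,l:(print(n,l,m.sum(),np.r_[cv2.minAreaRect((P[m][:,:2]*1000).astype(np.float32))[0],cv2.minAreaRect((P[m][:,:2]*1000).astype(np.float32))[1],cv2.minAreaRect((P[m][:,:2]*1000).astype(np.float32))[2]].round(1),P[m].mean(0).round(4)))
    b=(P[...,1]>.15)&(P[...,1]<.34)&(P[...,0]>.37)&(P[...,0]<.74)
    f(b&(P[...,2]>.105)&(P[...,2]<.122),'covertop')
    f(b&(P[...,2]>.145),'fin')
    b=(abs(P[...,0]-.432)<.045)&(abs(P[...,1]-.02)<.045)
    f(b&(P[...,2]>.09),'cap')
    f(b&(P[...,2]>.03),'bottle')
a=np.hstack([cv2.imread(f'pics/{n}0.png') for n in ['top','scene']])
cv2.imwrite('pics/both.png',cv2.resize(a,(800,300)))
im=cv2.imread('pics/top0.png')[:,:,::-1]
# mat by top image darkness
P=np.load('top0.npy');g=im.max(2);m=(g<75)&(abs(P[...,2])<.012)&(P[...,1]<-.15)&(P[...,1]>-.37)&(P[...,0]>.35)
k,l,s,c=cv2.connectedComponentsWithStats(m.astype(np.uint8));i=1+s[1:,4].argmax()
print('mat',s[i],cv2.minAreaRect((P[l==i][:,:2]*1000).astype(np.float32)))
E
```

```text
top covertop 4920 [548.1 249.3 288.2  89.3   3. ] [0.5449 0.2479 0.1135]
top fin 371 [547.7 248.6  90.1  16.3   2.6] [0.5466 0.2478 0.1561]
top cap 1009 [430.7   6.1  47.6  20.3  81.6] [ 0.4184 -0.0132  1.1593]
top bottle 1112 [432.6  10.6  31.5  52.8   0.8] [ 0.4196 -0.0102  1.0585]
scene covertop 2380 [546.8 246.1 292.4  94.    3.1] [0.5663 0.2396 0.1115]
scene fin 248 [548.4 246.3  89.9  18.9   4. ] [0.5511 0.2437 0.1528]
scene cap 63 [430.8  18.   22.5  21.1  22.7] [0.4337 0.0165 0.0966]
scene bottle 358 [434.   15.   33.6  29.1  22.7] [0.4389 0.0131 0.0658]
mat [ 353  148   57  136 7178] ((553.917236328125, -261.278076171875), (327.8750305175781, 129.175537109375), 1.3406245708465576)
```

View pics/both.png

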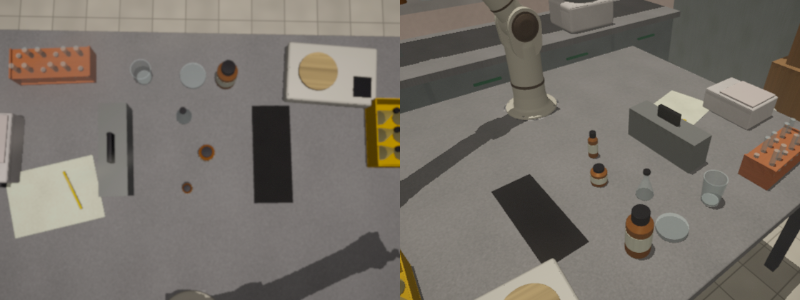

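Emit:
move_arm(steps=[[[-0.02,0,0],[0.115,0,0]],[[-0.02,0,0],[0.114,0,0]],[[0,0.03,-0.02],[0,0,0]],[[0,0.035,-0.03],[0,0,0]],[[0,0.035,-0.03],[0,0,0]],[[0,0.035,-0.03],[0,0,0]],[[0,0.035,-0.03],[0,0,0]],[[0,0.035,-0.03],[0,0,0]],[[0,0.035,-0.03],[0,0,0]],[[0,0.03,-0.035],[0,0,0]],[[0,0.03,-0.035],[0,0,0]],[[0,0.03,-0.035],[0,0,0]]], grip=100, newtons=60)

```text
clock: 1.6
eef_pos: [0.4952, -0.3008, 0.2716]
tcp_rot: [0.513, 0.487, 0.513, -0.487]
wrist_force: [0.5, -0.9, 0.5]
gripper_width: 1.003
```

Emit:
move_arm(steps=[[[0,0.007,-0.045],[0,0,0]],[[0,0.007,-0.045],[0,0,0]],[[0,0.007,-0.045],[0,0,0]],[[0,0.007,-0.045],[0,0,0]],[[0,0.007,-0.045],[0,0,0]],[[0,0.007,-0.045],[0,0,0]],[[0,0.007,-0.045],[0,0,0]],[[0,0.007,-0.045],[0,0,0]],[[0,0.007,-0.045],[0,0,0]],[[0,0.007,-0.045],[0,0,0]],[[0,0.007,-0.045],[0,0,0]],[[0,0,-0.04],[0,0,0]]])

```text
clock: 2.8
eef_pos: [0.5432, 0.2383, 0.2715]
tcp_rot: [0.513, 0.487, 0.513, -0.486]
wrist_force: [-0.5, -0.1, -0.3]
gripper_width: 1.003
```

Emit:
move_arm(steps=[[[0,0,0],[0,0,0]],[[0,0,0],[0,0,0]]])

```text
clock: 3.0
eef_pos: [0.5422, 0.2375, 0.2712]
tcp_rot: [0.514, 0.486, 0.514, -0.486]
wrist_force: [0.8, -0.9, -0.5]
gripper_width: 0.999
```

```bash
python3 - <<'E'
from h import *
o=get_obs();print({k:np.round(o[k],4) for k in ['joints','eef_pos']}, q(o['tcp_rot']).as_matrix().round(3).tolist())
im,d=camera('wrist');P=cloud('wrist',d);cv2.imwrite('pics/w1.png',im[:,:,::-1])
for lo,hi,l in [(.105,.122,'top'),(.145,.17,'fin')]:
    m=(d>0)&(P[...,2]>lo)&(P[...,2]<hi)&(P[...,1]>.17)&(P[...,1]<.32)
    print(l,m.sum(),cv2.minAreaRect((P[m][:,:2]*1000).astype(np.float32)), P[m].mean(0))
E
```

```text
{'joints': array([ 0.1256,  0.4271, -0.7707,  1.6492,  0.3151,  1.1945, -2.2321]), 'eef_pos': array([0.5422, 0.2375, 0.2712])} [[-0.0, 0.998, 0.056], [0.0, 0.056, -0.998], [-1.0, -0.0, -0.0]]
top 25934 ((546.6140747070312, 247.5972900390625), (288.2835693359375, 88.29802703857422), 3.022382974624634) [0.57082886 0.24869259 0.11277463]
fin 2012 ((547.1116333007812, 247.65325927734375), (89.70879364013672, 16.0307674407959), 3.008571147918701) [0.54987355 0.24762199 0.15618701]
```

View pics/w1.png

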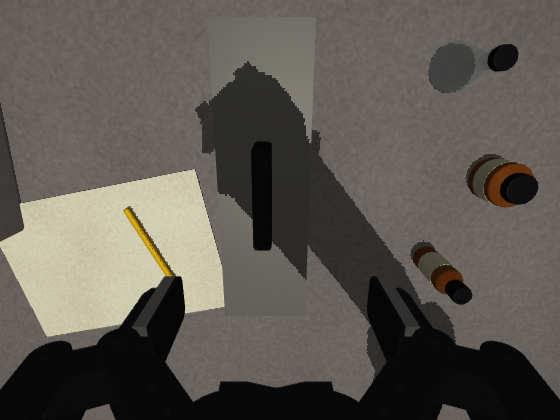

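The wrist view shows the black fin at pixels (262,195), with the cover aligned to the tool. The small bottle is at (440,272), the jar at (505,185) and the flask at (452,67).

Emit:
move_arm(steps=[[[0,0.0055,-0.01],[0,0,0]],[[0.02,0,0],[0,0,0]],[[0.025,0,0],[0,0,0]],[[0.025,0,0],[0,0,0]],[[0.025,0,0],[0,0,0]],[[0.02,0,0],[0,0,0]],[[0.015,0,0],[0,0,0]],[[0.01,0,0],[0,0,0]],[[0.006,0,0],[0,0,0]],[[0,0,0],[0,0,0]],[[0,0,0],[0,0,0]]])

```text
clock: 4.15
eef_pos: [0.5484, 0.2466, 0.126]
tcp_rot: [0.513, 0.487, 0.513, -0.486]
wrist_force: [-0.1, 0.5, 0.5]
gripper_width: 1.0
```

Emit:
move_arm(steps=[[[0,0,0],[0,0,0]],[[0,0,0],[0,0,0]],[[0,0,0],[0,0,0]],[[0,0,0],[0,0,0]],[[0,0,0],[0,0,0]],[[0,0,0],[0,0,0]],[[0,0,0],[0,0,0]],[[0,0,0],[0,0,0]]], grip=0, newtons=60)

```text
clock: 4.95
eef_pos: [0.5476, 0.2462, 0.1251]
tcp_rot: [0.513, 0.486, 0.513, -0.487]
wrist_force: [-0.6, -0.1, -1.4]
gripper_width: 0.181
```

Emit:
move_arm(steps=[[[-0.005,0,0],[0,0,0]],[[-0.01,0,0],[0,0,0]],[[-0.015,0,0],[0,0,0]],[[-0.015,0,0],[0,0,0]],[[-0.015,0,0],[0,0,0]],[[-0.015,0,0],[0,0,0]],[[-0.015,0,0],[0,0,0]],[[-0.015,0,0],[0,0,0]],[[-0.015,0,0],[0,0,0]],[[-0.015,0,0],[0,0,0]],[[-0.015,0,0],[0,0,0]],[[-0.01,0,0],[0,0,0]]])

```text
clock: 6.15
eef_pos: [0.5482, 0.2465, 0.2871]
tcp_rot: [0.513, 0.487, 0.513, -0.486]
wrist_force: [0.1, -0.4, -2.9]
gripper_width: 0.182
```

```bash
python3 - <<'E'
from h import *
o=get_obs();print({k:np.round(o[k],4) for k in ['joints','eef_pos','wrist_force','gripper_width']}, q(o['tcp_rot']).as_matrix().round(3).tolist())
im,d=camera('scene');cv2.imwrite('pics/s2.png',im[:,:,::-1])
E
```

```text
{'joints': array([ 0.1106,  0.4305, -0.7737,  1.6082,  0.3148,  1.2307, -2.2412]), 'eef_pos': array([0.5482, 0.2465, 0.2871]), 'wrist_force': array([ 0.0699, -0.3703, -2.9118]), 'gripper_width': np.float64(0.1821)} [[0.001, 0.999, 0.053], [0.001, 0.053, -0.999], [-1.0, 0.001, -0.0]]
```

View pics/s2.png

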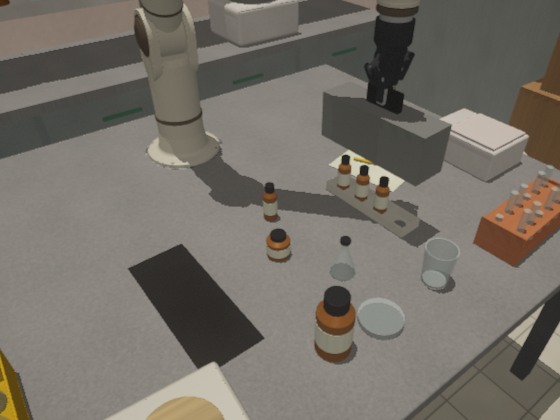

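The cover is clear. The tray shows three bottles at (345,172), (363,185) and (382,197), and the empty pocket is at the far +x end, at about (400,212). I'll carry the cover to the mat.

Emit:
move_arm(steps=[[[0,0,0.01],[0.015,0,0]],[[0,0,0.025],[0.015,0,0]],[[0,0,0.035],[0,0,0]],[[0,0,0.04],[0,0,0]],[[0,0,0.04],[0,0,0]],[[0,0,0.04],[0,0,0]],[[0,0,0.04],[0,0,0]],[[0,0,0.04],[0,0,0]],[[0,0,0.04],[0,0,0]],[[0,0,0.04],[0,0,0]],[[0,0,0.04],[0,0,0]],[[0,0,0.04],[0,0,0]]])

```text
clock: 7.4
eef_pos: [0.557, -0.1861, 0.2843]
tcp_rot: [0.505, 0.494, 0.506, -0.495]
wrist_force: [0.8, -0.5, -1.4]
gripper_width: 0.179
```

Emit:
move_arm(steps=[[[0,0,0.035],[0,0,0]],[[0,-0.003,0.025],[0,0,0]],[[0,0,0.015],[0,0,0]],[[0,0,0],[0,0,0]],[[0,0,0],[0,0,0]],[[0,0,0],[0,0,0]]])

```text
clock: 8.0
eef_pos: [0.5575, -0.256, 0.2853]
tcp_rot: [0.506, 0.494, 0.507, -0.493]
wrist_force: [-0.0, 0.8, -2.2]
gripper_width: 0.178
```

```bash
python3 - <<'E'
from h import *
o=get_obs();print({k:np.round(o[k],4) for k in ['joints','eef_pos','wrist_force','gripper_width']}, q(o['tcp_rot']).as_matrix().round(3).tolist())
im,d=camera('scene');cv2.imwrite('pics/s3.png',im[:,:,::-1])
im,d=camera('top');P=cloud('top',d);np.save('top3.npy',P);cv2.imwrite('pics/t3.png',im[:,:,::-1])
E
```

```text
{'joints': array([ 0.8398,  0.4184, -0.6071,  1.5808,  0.248 ,  1.221 , -1.3571]), 'eef_pos': array([ 0.5575, -0.256 ,  0.2853]), 'wrist_force': array([-0.0073,  0.7683, -2.1602]), 'gripper_width': np.float64(0.1776)} [[0.0, 1.0, 0.026], [0.001, 0.026, -1.0], [-1.0, 0.0, -0.001]]
```

View pics/s3.png

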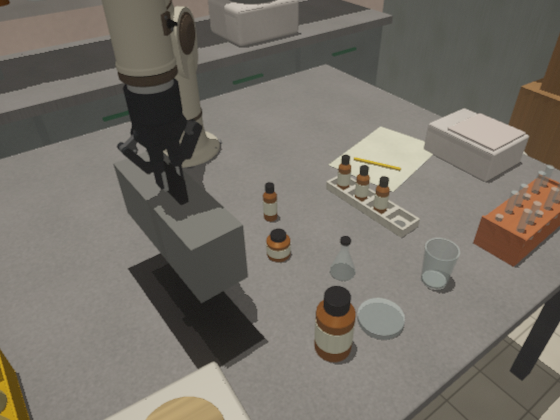

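View pics/t3.png

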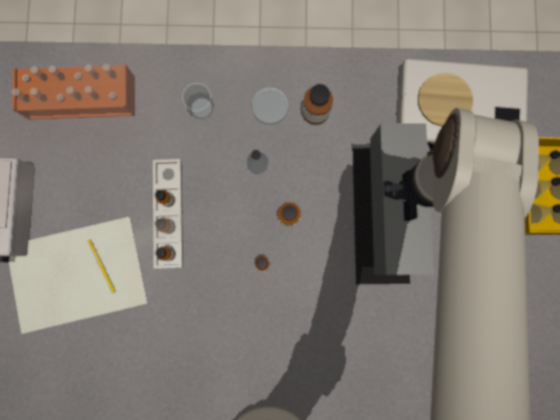

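The cover hangs level over the mat and the view is clear. The empty pocket shows at top-camera pixel (168,174). I'll lower the cover.

Emit:
move_arm(steps=[[[0.01,-0.003,0.005],[0,0,0]],[[0.02,0,0],[0,0,0]],[[0.02,0,0],[0,0,0]],[[0.02,0,0],[0,0,0]],[[0.02,0,0],[0,0,0]],[[0.02,0,0],[0,0,0]],[[0.015,0,0],[0,0,0]],[[0.01,0,0],[0,0,0]],[[0.008,0,0],[0,0,0]],[[0.005,0,0],[0,0,0]],[[0.003,0,0],[0,0,0]],[[0.003,0,0],[0,0,0]]])

```text
clock: 9.3
eef_pos: [0.5546, -0.2639, 0.1317]
tcp_rot: [0.506, 0.494, 0.505, -0.494]
wrist_force: [0.2, -0.1, -2.6]
gripper_width: 0.181
```

Emit:
move_arm(steps=[[[0.002,0,0],[0,0,0]],[[0.001,0,0],[0,0,0]],[[0,0,0],[0,0,0]]])

```text
clock: 9.6
eef_pos: [0.5542, -0.2638, 0.1284]
tcp_rot: [0.506, 0.494, 0.506, -0.494]
wrist_force: [-1.0, -0.7, -2.0]
gripper_width: 0.18
```

Emit:
move_arm(steps=[[[0.001,0,0],[0,0,0]],[[0.001,0,0],[0,0,0]],[[0,0,0],[0,0,0]],[[0,0,0],[0,0,0]]])

```text
clock: 10.0
eef_pos: [0.5543, -0.2637, 0.127]
tcp_rot: [0.506, 0.494, 0.505, -0.494]
wrist_force: [-1.9, 1.5, 5.0]
gripper_width: 0.179
```

Emit:
move_arm(steps=[[[0,0,0],[0,0,0]],[[0,0,0],[0,0,0]],[[0,0,0],[0,0,0]],[[0,0,0],[0,0,0]],[[0,0,0],[0,0,0]],[[0,0,0],[0,0,0]],[[0,0,0],[0,0,0]],[[0,0,0],[0,0,0]]], grip=100)

```text
clock: 10.8
eef_pos: [0.5542, -0.2637, 0.1263]
tcp_rot: [0.506, 0.494, 0.506, -0.494]
wrist_force: [0.4, 0.2, 0.3]
gripper_width: 1.001
```

Emit:
move_arm(steps=[[[-0.01,0,0],[0,0,0]],[[-0.02,0,0],[0,0,0]],[[-0.025,0,0],[0,0,0]],[[-0.025,0,0],[0,0,0]],[[-0.025,0,0],[0,0,0]],[[-0.025,0,0],[0,0,0]],[[0,0,0],[0,0,0]],[[0,0,0],[0,0,0]]])

```text
clock: 11.6
eef_pos: [0.5545, -0.2638, 0.2574]
tcp_rot: [0.506, 0.494, 0.505, -0.494]
wrist_force: [-0.7, 0.1, -1.0]
gripper_width: 1.001
```

```bash
python3 - <<'E'
from h import *
o=get_obs();print({k:np.round(o[k],4) for k in ['joints','eef_pos','wrist_force','gripper_width']}, q(o['tcp_rot']).as_matrix().round(3).tolist())
f=lambda P,m:(m.sum(),np.round(np.r_[cv2.minAreaRect((P[m][:,:2]*1000).astype(np.float32))[0],cv2.minAreaRect((P[m][:,:2]*1000).astype(np.float32))[1],cv2.minAreaRect((P[m][:,:2]*1000).astype(np.float32))[2]],1),P[m].mean(0).round(4))
im,d=camera('wrist');P=cloud('wrist',d);cv2.imwrite('pics/w4.png',im[:,:,::-1])
b=(d>0)&(P[...,1]<-.15)&(P[...,1]>-.36)
print('fin',f(P,b&(P[...,2]>.145)&(P[...,2]<.175)));print('top',f(P,b&(P[...,2]>.107)&(P[...,2]<.124)))
im,d=camera('top');P=cloud('top',d);np.save('t4.npy',P);cv2.imwrite('pics/t4.png',im[:,:,::-1])
b=(d>0)&(P[...,1]>.17)&(P[...,1]<.32)&(P[...,0]>.38)&(P[...,0]<.73)
print('rim',f(P,b&(P[...,2]>.018)&(P[...,2]<.032)))
for x in (.45,.515,.58,.643):
    m=b&(abs(P[...,0]-x)<.02)&(P[...,2]>.085)&(P[...,2]<.12)
    if m.sum()>3: print('tray bottle',x,f(P,m))
for r in regions_of('top','empty_pocket')[:3]:
    m=r['region']&(d>0);print(r['conf'],r['rect'],np.median(P[m],0))
b=(d>0)&(abs(P[...,0]-.432)<.04)&(abs(P[...,1]-.02)<.04)&(P[...,2]<.15)
print('cap',f(P,b&(P[...,2]>.09))); print('bot',f(P,b&(P[...,2]>.04)))
E
```

```text
{'joints': array([ 0.8458,  0.4405, -0.5978,  1.6151,  0.2648,  1.1661, -1.36  ]), 'eef_pos': array([ 0.5545, -0.2638,  0.2574]), 'wrist_force': array([-0.6934,  0.1445, -0.9975]), 'gripper_width': np.float64(1.0008)} [[0.002, 1.0, 0.023], [-0.001, 0.023, -1.0], [-1.0, 0.002, 0.001]]
fin (np.int64(2175), array([ 552.4, -262.4,   89.3,   15.8,    0.9]), array([ 0.5561, -0.2623,  0.1573]))
top (np.int64(28182), array([ 551.4, -262.3,  289.4,   88.4,    1.3]), array([ 0.577 , -0.2618,  0.1137]))
rim (np.int64(1129), array([547.8, 247.2, 256.1,  65.2,   3. ]), array([0.5463, 0.2462, 0.0235]))
tray bottle 0.45 (np.int64(96), array([451.3, 241. ,  19.9,  20.4,   4.5]), array([0.4514, 0.2406, 0.102 ]))
tray bottle 0.515 (np.int64(95), array([515. , 245. ,  20.1,  21.6,  51.9]), array([0.515 , 0.2438, 0.1012]))
tray bottle 0.58 (np.int64(94), array([578.8, 248.5,  20.2,  22.1,   2.7]), array([0.5788, 0.2477, 0.1014]))
0.63 [161.4, 170.4, 174.9, 178.4] [0.64319604 0.25252415 0.00373393]
cap (np.int64(81), array([433. ,  19.2,  19.6,  19.7,   1.6]), array([0.4325, 0.0196, 0.0993]))
bot (np.int64(182), array([431.6,  19.5,  32. ,  32.8,  56.9]), array([0.4317, 0.0189, 0.0839]))
```

View pics/t4.png

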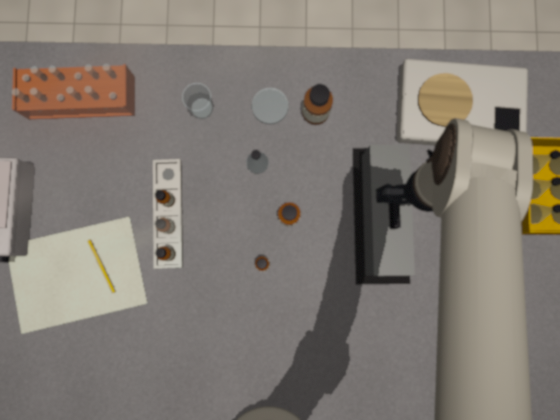

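The cover is on the mat about 2 mm off-centre and level. The empty pocket is at about (0.643, 0.252) and the bottle at (0.4325, 0.0193). I'll move to the bottle.

Emit:
move_arm(steps=[[[0,0,-0.01],[-0.015,0,0]],[[0,-0.007,-0.029],[-0.015,0,0]],[[0,-0.0125,-0.03],[0,0,0]],[[0,-0.0125,-0.035],[0,0,0]],[[0,-0.0125,-0.035],[0,0,0]],[[0,-0.0125,-0.035],[0,0,0]],[[0,-0.0125,-0.035],[0,0,0]],[[0,-0.0125,-0.035],[0,0,0]],[[0,-0.0125,-0.03],[0,0,0]],[[0,-0.0125,-0.015],[0,0,0]],[[0,0,0],[0,0,0]],[[0,0,0],[0,0,0]]])

```text
clock: 12.95
eef_pos: [0.4325, 0.0194, 0.2561]
tcp_rot: [0.514, 0.486, 0.513, -0.486]
wrist_force: [0.7, 0.2, -0.0]
gripper_width: 1.0
```

```bash
python3 - <<'E'
from h import *
o=get_obs();print({k:np.round(o[k],4) for k in ['joints','eef_pos','gripper_width']}, q(o['tcp_rot']).as_matrix().round(3).tolist())
im,d=camera('wrist');P=cloud('wrist',d);cv2.imwrite('pics/w5.png',im[:,:,::-1])
b=(d>0)&(abs(P[...,0]-.432)<.04)&(abs(P[...,1]-.02)<.04)&(P[...,2]<.13)
for lo in (.095,.06):
    m=b&(P[...,2]>lo);print(m.sum(),cv2.minEnclosingCircle((P[m][:,:2]*1000).astype(np.float32)),P[m].mean(0))
E
```

```text
{'joints': array([ 0.6551,  0.0945, -0.7968,  2.0259,  0.0787,  1.051 , -1.6952]), 'eef_pos': array([0.4325, 0.0194, 0.2561]), 'gripper_width': np.float64(0.9995)} [[-0.0, 0.999, 0.054], [-0.001, 0.054, -0.999], [-1.0, -0.0, 0.001]]
406 ((430.6672668457031, 19.999753952026367), 11.179725646972656) [0.43126137 0.01989869 0.09875848]
870 ((430.9994812011719, 19.996294021606445), 16.819149017333984) [0.43523443 0.02006811 0.08557638]
```

View pics/w5.png

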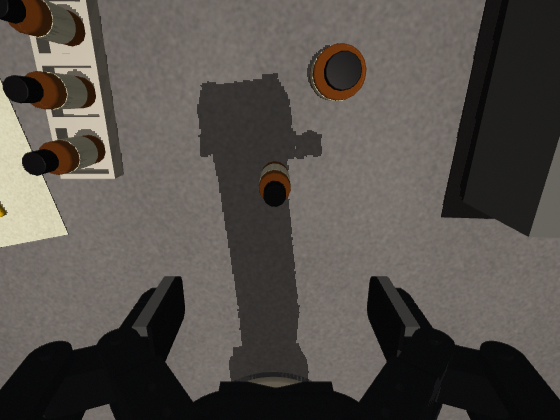

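The bottle is centred between the jaws at (274,190) and the jar at (340,72) is clear. I'll descend.

Emit:
move_arm(steps=[[[0.02,-0.001,0],[0,0,0]],[[0.03,0,0],[0,0,0]],[[0.03,0,0],[0,0,0]],[[0.03,0,0],[0,0,0]],[[0.03,0,0],[0,0,0]],[[0.025,0,0],[0,0,0]],[[0.02,0,0],[0,0,0]],[[0.015,0,0],[0,0,0]],[[0.01,0,0],[0,0,0]],[[0.01,0,0],[0,0,0]],[[0,0,0],[0,0,0]],[[0,0,0],[0,0,0]]])

```text
clock: 14.2
eef_pos: [0.4321, 0.0192, 0.0364]
tcp_rot: [0.513, 0.487, 0.513, -0.487]
wrist_force: [-0.2, 0.2, 0.4]
gripper_width: 0.999
```

Emit:
move_arm(steps=[[[0,0,0],[0,0,0]],[[0,0,0],[0,0,0]],[[0,0,0],[0,0,0]],[[0,0,0],[0,0,0]],[[0,0,0],[0,0,0]],[[0,0,0],[0,0,0]],[[0,0,0],[0,0,0]]], grip=0, newtons=30)

```text
clock: 14.9
eef_pos: [0.4322, 0.0193, 0.0367]
tcp_rot: [0.513, 0.487, 0.513, -0.486]
wrist_force: [-0.4, 1.1, 5.7]
gripper_width: 0.388
```

Emit:
move_arm(steps=[[[-0.005,0,0],[0,0,0]],[[-0.015,0,0],[0,0,0]],[[-0.02,0,0],[0,0,0]],[[-0.025,0,0],[0,0,0]],[[-0.025,0,0],[0,0,0]],[[-0.025,0,0],[0,0,0]],[[-0.025,0,0],[0,0,0]],[[-0.02,0,0],[0,0,0]],[[0,0,0],[0,0,0]],[[0,0,0],[0,0,0]]])

```text
clock: 15.9
eef_pos: [0.4315, 0.0189, 0.1962]
tcp_rot: [0.513, 0.487, 0.513, -0.487]
wrist_force: [0.0, 0.2, -1.6]
gripper_width: 0.388
```

```bash
python3 - <<'E'
from h import *
o=get_obs();print({k:np.round(o[k],4) for k in ['joints','eef_pos','gripper_width']}, q(o['tcp_rot']).as_matrix().round(3).tolist())
im,d=camera('scene');P=cloud('scene',d);cv2.imwrite('pics/s6.png',im[:,:,::-1])
for r in regions_of('scene','bottle_center')[:4]:
    m=r['region']&(d>0);print(r['conf'],r['rect'],np.percentile(P[m],[2,50,98],axis=0).round(3).tolist())
cv2.imwrite('pics/s6c.png',cv2.resize(im[80:260,180:420,::-1],(720,540)))
E
```

```text
{'joints': array([ 0.6343,  0.1926, -0.808 ,  2.0971,  0.176 ,  0.9179, -1.7904]), 'eef_pos': array([0.4315, 0.0189, 0.1962]), 'gripper_width': np.float64(0.3885)} [[0.0, 0.999, 0.052], [-0.001, 0.052, -0.999], [-1.0, 0.0, 0.001]]
0.93 [258.8, 121.8, 273.3, 166.5] [[0.429, 0.001, 0.161], [0.443, 0.012, 0.203], [0.448, 0.028, 0.257]]
```

View pics/s6c.png

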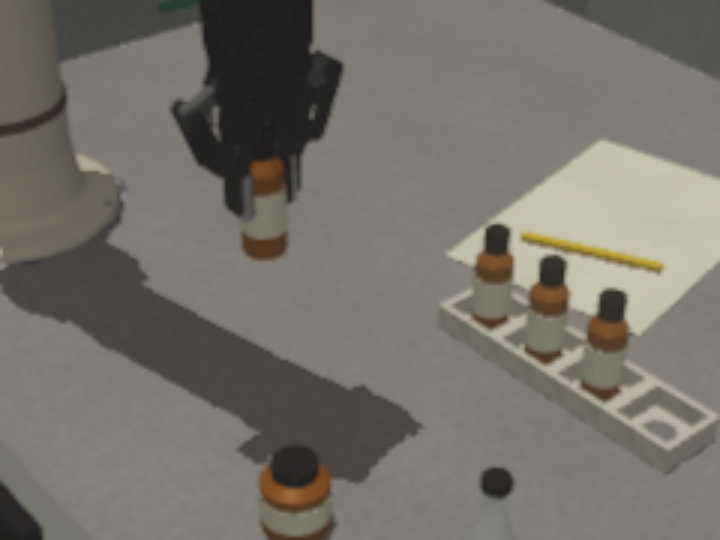

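Emit:
move_arm(steps=[[[0,0.012,-0.012],[0,0,0]],[[0,0.024,-0.024],[0,0,0]],[[0,0.03,-0.03],[0,0,0]],[[0,0.03,-0.03],[0,0,0]],[[0,0.03,-0.03],[0,0,0]],[[0,0.03,-0.03],[0,0,0]],[[0,0.03,-0.03],[0,0,0]],[[0,0.023,-0.022],[0,0,0]],[[0,0.015,-0.014],[0,0,0]],[[0,0,0],[0,0,0]],[[0,0,0],[0,0,0]],[[0,0,0],[0,0,0]]])

```text
clock: 17.2
eef_pos: [0.6428, 0.2515, 0.1951]
tcp_rot: [0.513, 0.486, 0.513, -0.488]
wrist_force: [0.1, -0.2, -1.4]
gripper_width: 0.391
```

```bash
python3 - <<'E'
from h import *
o=get_obs();print({k:np.round(o[k],4) for k in ['joints','eef_pos','gripper_width']}, q(o['tcp_rot']).as_matrix().round(3).tolist())
im,d=camera('scene');P=cloud('scene',d)
for r in regions_of('scene','bottle_center')[:4]:
    m=r['region']&(d>0);print(r['conf'],r['rect'],np.percentile(P[m],[2,50,98],axis=0).round(3).tolist())
iw,d=camera('wrist');P=cloud('wrist',d)
m=(d>0)&(P[...,1]>.17)&(P[...,1]<.32)&(P[...,2]>.018)&(P[...,2]<.03)
print(cv2.minAreaRect((P[m][:,:2]*1000).astype(np.float32)))
cv2.imwrite('pics/sw7.png',np.hstack([cv2.resize(im[80:260,240:480,::-1],(400,300)),cv2.resize(iw[:,:,::-1],(400,300))]))
E
```

```text
{'joints': array([ 0.0491,  0.6779, -0.7165,  1.4617,  0.4624,  1.1779, -2.255 ]), 'eef_pos': array([0.6428, 0.2515, 0.1951]), 'gripper_width': np.float64(0.3911)} [[-0.002, 0.999, 0.052], [-0.002, 0.052, -0.999], [-1.0, -0.002, 0.001]]
0.62 [401.0, 135.0, 421.8, 176.0] [[0.634, 0.232, 0.159], [0.654, 0.242, 0.188], [0.66, 0.258, 0.243]]
((689.7561645507812, 237.94528198242188), (87.14582824707031, 247.16720581054688), 77.64881896972656)
```

View pics/sw7.png

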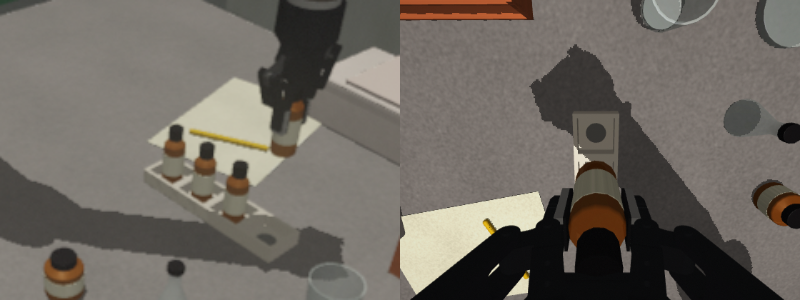

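The bottle is above the empty pocket, held upright. I'll lower it.

Emit:
move_arm(steps=[[[0.015,0,0],[0,0,0]],[[0.02,0,0],[0,0,0]],[[0.025,0,0],[0,0,0]],[[0.025,0,0],[0,0,0]],[[0.02,0,0],[0,0,0]],[[0.015,0,0],[0,0,0]],[[0.01,0,0],[0,0,0]],[[0.01,0,0],[0,0,0]],[[0.005,0,0],[0,0,0]],[[0.003,0,0],[0,0,0]],[[0.002,0,0],[0,0,0]],[[0,0,0],[0,0,0]]])

```text
clock: 18.55
eef_pos: [0.644, 0.2529, 0.0466]
tcp_rot: [0.513, 0.487, 0.513, -0.486]
wrist_force: [-0.1, 0.3, -0.6]
gripper_width: 0.387
```

Emit:
move_arm(steps=[[[0.001,0,0],[0,0,0]],[[0.001,0,0],[0,0,0]],[[0.001,0,0],[0,0,0]],[[0,0,0],[0,0,0]],[[0,0,0],[0,0,0]]])

```text
clock: 19.05
eef_pos: [0.6437, 0.2529, 0.0433]
tcp_rot: [0.513, 0.487, 0.513, -0.487]
wrist_force: [-0.2, 0.0, -1.0]
gripper_width: 0.389
```

```bash
python3 - <<'E'
from h import *
im,d=camera('scene');P=cloud('scene',d)
for r in regions_of('scene','bottle_center')[:5]:
    m=r['region']&(d>0);print(r['conf'],r['rect'],np.percentile(P[m],[2,50,98],axis=0).round(3).tolist())
cv2.imwrite('pics/s8.png',cv2.resize(im[100:260,300:460,::-1],(600,600)))
E
```

```text
0.77 [395.7, 200.1, 408.9, 226.3] [[0.635, 0.231, 0.007], [0.656, 0.243, 0.038], [0.66, 0.259, 0.083]]
```

View pics/s8.png

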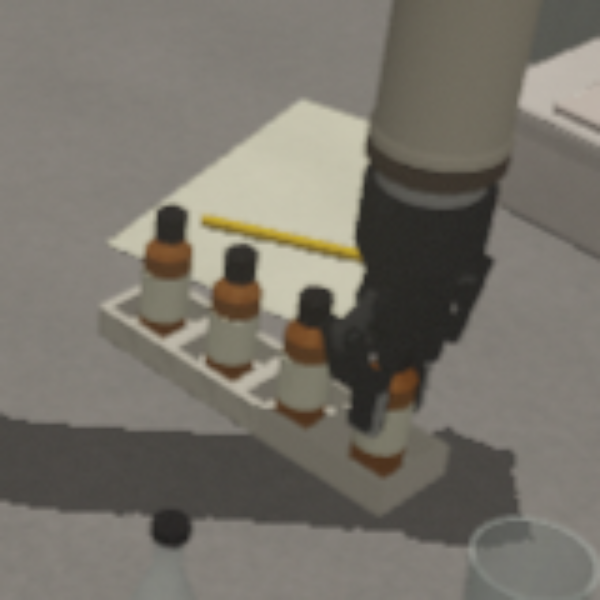

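The bottle is inside the pocket walls, at about (380,440) in the crop, 2–3 mm above the floor and held. I'll lower until it touches, then release.

Emit:
move_arm(steps=[[[0.001,0,0],[0,0,0]],[[0.001,0,0],[0,0,0]],[[0.001,0,0],[0,0,0]],[[0,0,0],[0,0,0]],[[0,0,0],[0,0,0]]])

```text
clock: 19.65
eef_pos: [0.6439, 0.2529, 0.0409]
tcp_rot: [0.513, 0.487, 0.513, -0.486]
wrist_force: [-0.9, -0.9, 4.6]
gripper_width: 0.391
```

Emit:
move_arm(steps=[[[0,0,0],[0,0,0]],[[0,0,0],[0,0,0]],[[0,0,0],[0,0,0]],[[0,0,0],[0,0,0]],[[0,0,0],[0,0,0]],[[0,0,0],[0,0,0]],[[0,0,0],[0,0,0]]], grip=100)

```text
clock: 20.35
eef_pos: [0.6438, 0.2528, 0.0403]
tcp_rot: [0.513, 0.487, 0.513, -0.487]
wrist_force: [-0.2, 0.6, -0.3]
gripper_width: 0.997
```

Emit:
move_arm(steps=[[[-0.01,0,0],[0,0,0]],[[-0.02,0,0],[0,0,0]],[[-0.025,0,0],[0,0,0]],[[-0.025,0,0],[0,0,0]],[[-0.025,0,0],[0,0,0]],[[-0.025,0,0],[0,0,0]],[[-0.025,0,0],[0,0,0]],[[-0.025,0,0],[0,0,0]],[[-0.01,0,0],[0,0,0]],[[0,0,0],[0,0,0]],[[0,0,0],[0,0,0]]])

```text
clock: 21.45
eef_pos: [0.6434, 0.2525, 0.23]
tcp_rot: [0.513, 0.486, 0.513, -0.487]
wrist_force: [-0.2, -0.5, 0.9]
gripper_width: 0.998
```

```bash
python3 - <<'E'
from h import *
print({k:np.round(get_obs()[k],3) for k in ['clock','wrist_force','gripper_width']})
im,d=camera('scene');P=cloud('scene',d)
iw,dw=camera('wrist');Pw=cloud('wrist',dw)
m=(dw>0)&(abs(Pw[...,0]-.643)<.03)&(abs(Pw[...,1]-.252)<.03)&(Pw[...,2]>.095)&(Pw[...,2]<.13)
print('cap',cv2.minEnclosingCircle((Pw[m][:,:2]*1000).astype(np.float32)),Pw[m].max(0))
b=(d>0)&(P[...,1]<-.15)&(P[...,1]>-.36)&(P[...,2]>.147)&(P[...,2]<.18);print('fin',P[b].mean(0),P[b].max(0))
cv2.imwrite('pics/s9.png',np.hstack([cv2.resize(im[:,:,::-1],(400,300)),cv2.resize(iw[:,:,::-1],(400,300))]))
E
```

```text
{'clock': np.float64(21.45), 'wrist_force': array([-0.167, -0.533,  0.893]), 'gripper_width': np.float64(0.998)}
cap ((642.001708984375, 253.7028350830078), 11.134947776794434) [0.6526572  0.26405839 0.10441244]
fin [ 0.55956815 -0.26617436  0.15660841] [ 0.6005475  -0.25599995  0.1619616 ]
```

View pics/s9.png

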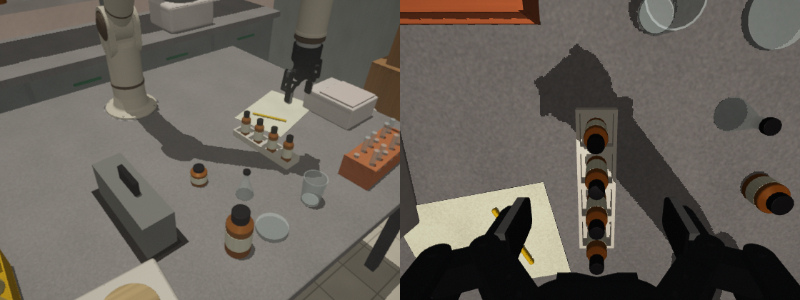

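All four bottles stand upright in the tray, the cover is on the mat, and the arm is clear. I'll hand in the job.

```bash
python3 -c "
from station import *
print(finish_job())"
```

```text
the job is handed in; nothing more can be done
None
```

I lifted the cover straight up off the tray and set it on the mat. I then lowered the slim bottle into the empty pocket at the tray's far (+x) end until it touched the floor, released it and backed the arm away. I handed the job in at about 21.5 s; the station gives no verdict.

- **Cover:** after release, the wrist camera put it about 2 mm from the mat's centre, level and turned within half a degree of the mat. A later, coarser check from the scene camera agreed to within about 8 mm.
- **Bottle:** it stands upright with its cap within about 2 mm of the pocket's centre. The cap top is at 104 mm, so the foot is on the pocket floor.
- **Robot:** the gripper is open and clear at about 0.23 m, and the highest contact force I read on the wrist was about 6 N.

No check failed. Three readings were off:
- The first overhead reading of the bottle's outline was spoiled by missing depth points, so I measured it again.
- One wrist-camera fit of the tray edge was blocked by the held bottle, so I used the overhead measurement.
- Early on, the network also named the mat as a possible bottle at low confidence; I ignored that.

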